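Clear the rock off the extractor's control box and start the dust extractor

TASK

Somebody parked a freshly glued rock on the guard rails of the dust extractor's control box, over the keys. Lift it off and set it down gently, right way up, flat on the floor of the grey tray and let go of it; then start the extractor: press the small round reset key fully in and let it come back up, and after that press the square start key fully in, keep it in for about one second and let it up. Do not press the big mushroom-shaped stop key, do not hold two keys down together, and leave the pebble in the tray, and the stone chip and glue bottle between box and tray, where they are.

Things in the scene. Friction and masses are not known exactly. Their poses are not given: they have to be found in the camera images.
- station: Extractor's control box, fixed: grey, 150 (x) x 250 (y) x 55 mm high; origin: centre of its underside. On top, three keys in a row along its y at -70, 0, +70 mm (which is where varies). Two guard rails (12 mm bars) along its y at x = -62 and +62 mm, 230 mm long, tops 125 mm above the bench, on posts at y = +-112 mm; clear gap between rails 112 mm.
- rock: Grey rock, 0.4 to 0.7 kg, lying across both rails at the start: a rough flat slab 170 (its x) x 130 (its y, corners cut off) x 22 mm thick, and on its middle a rib 104 mm long (along x), 44 mm wide (y) and 42 mm high above the slab, with near flat sides to grip from above. 64 mm high in all. Origin: centre of the flat underside; z up through the rib.
- tray: Grey plastic open tray, fixed to the bench, 300 (its x) x 240 (its y) x 60 mm high, walls and floor 5 mm thick; origin at the centre of its underside, so the inner floor is 5 mm above it. A pebble lies in its +x end.
- reset (a joint): Travel of the small round reset key: 0 up, 0.006 m fully in. It springs back up (about 5 N fully in).
- reset_top (a point): Centre of the top face of the small round reset key (flat, 22 mm across, moves with it), 85 mm above the bench when up.
- start (a joint): Travel of the square start key: 0 up, 0.006 m fully in. It springs back up (about 5 N fully in).
- start_top (a point): Centre of the top face of the square start key (flat, 36 x 36 mm, moves with it), 85 mm above the bench when up.
- stop (a joint): Travel of the mushroom stop key: 0 up, 0.006 m fully in. Not to be pressed.
- stop_top (a point): Centre of the top of the mushroom stop key (domed, 45 mm across, moves with it), 95 mm above the bench when up.
- pebble: Bystander: loose grey pebble 42 x 34 x 26 mm in the +x end of the tray; origin at the centre of its underside.
- chip: Bystander: loose pale brown stone chip 44 x 32 x 20 mm lying between control box and tray, nearer the robot; origin at the centre of its underside.
- glue: Bystander: white glue bottle, 38 mm across, 110 mm high, standing between control box and tray, farther from the robot; origin at the centre of its underside.

How it is judged:
On the way, in this order (a step that is already met when the one before it is completed fails the run):
1. the rock lies flat and still on the tray's floor, right way up, let go (x of rock in the frame of tray between -0.1 and 0.1 m and y of rock in the frame of tray between -0.08 and 0.08 m and z of rock in the frame of tray between 0 and 0.011 m and angle between rock's own z axis and vertical below 0.1 rad and linear speed of rock below 0.03 m/s and contact force between rock and the fingers below 0.2 N), for 0.2 s.
2. the small round reset key is fully in, the others up (value of joint reset above 0.0045 m and value of joint each of start, stop below 0.0015 m), for 0.05 s.
3. the reset key is back up and no other key is down (value of joint each of reset, start, stop below 0.0015 m), for 0.05 s.
4. the square start key is kept fully in, the others up (value of joint start above 0.0045 m and value of joint each of reset, stop below 0.0015 m), for 0.7 s.
At the end, for the whole second after the job is handed in: The rock lies right way up and flat (tilt under 0.1 rad) on the tray's floor (within 6 mm of it, its centre within 100 mm in x and 80 mm in y of the tray's), at rest and released; all three keys are up again (under 1.5 mm in), after reset, then start (0.7 s), were pressed over 4.5 mm (all of step 1 and all of step 3); the robot touches nothing.
It fails at once if the mushroom stop key is pressed (more than 2 mm) (value of joint stop above 0.002 m).
It fails at once if two keys are down together (more than 2 mm each) (value of joint each of reset, start above 0.002 m).
It fails at once if the rock is dropped or slammed into the tray (faster than 0.45 m/s within 60 mm of its floor) (linear speed of rock above 0.45 m/s and x of rock in the frame of tray between -0.1 and 0.1 m and y of rock in the frame of tray between -0.08 and 0.08 m and z of rock in the frame of tray below 0.065 m).
It fails at once if the pebble, the chip or the glue bottle is shifted more than 30 mm (distance of any of pebble, chip, glue from where it was at the start of the episode above 0.03 m).
It also fails if it takes over 64 s, if anything falls off the work surface, if the arm or the gripper's body presses on something with over 40 N, if the wrist force passes 120 N, or if a joint passes its speed limit or range.

ROBOT

A 6-joint arm with a two-finger parallel gripper is mounted at the origin on the work surface. World frame = base frame: x ahead of the robot, y to its left, z up, the work surface at z = 0. Lengths are in m, angles in rad, forces in N, time in s.
With the tool pointing down it reaches from about 0.35 to 0.85 m from the base axis. Payload 8.1 kg.
Tool frame: the origin (TCP) lies on the centre line of the jaws, within the pads' length; the fingertips stand robot.finger_overhang ahead of it and the grasp point (between the pads) lies 5 mm behind it (robot.finger_overhang is the distance from the TCP to the fingertips, in m); z points along the fingers, y is the direction in which the jaws open and shut (so a half turn about z gives the same grasp; the last joint's range is limited). The gripper opens to 93 mm and grips with 3 to 60 N. Pads are 15 mm wide; open, the fingers measure 128 mm over their backs; the gripper's body (75 mm by 188 mm) begins 65 mm behind the grasp point.
Start: joints at [-1.412, 0.13, 1.488, -0, 1.523, -0.085], TCP at [0.145, -0.582, 0.233] pointing down, gripper open.
Joint ranges: [-2.96, 2.96], [-0.89, 2.26], [0.02, 2.5], [-1.34, 4.48], [0, 2.73], [-2.66, 2.66]. Speed limits (rad/s): [2.39, 2.39, 2.79, 3.14, 3.14, 3.14].

INTERFACE

Orientations are given as a rotation vector (axis times angle).
In Python, from plant import robot gives the robot as it stands. The module is installed in compiled form; this text tells all that it offers.
- The arm moves only by the tool carry_out, never from a script. Its argument "commands" is a list that holds one entry, the list of rows, each a list of 4 numbers: the shift along the tool's x, y, z in cm, then the turn about the tool's z in degrees. In form: [[[tx, ty, tz, roll], ...]]. A call has 1 to 20 rows; each row shifts and turns the commanded pose from where the row before left it, along the tool's axes as they then stand; what a row does not reach is not made up. A row lasts 1/12 s, in which the tool goes at most 41.7 mm and 7.16 degrees, less where a joint would pass 70% of its speed; a pose out of reach is approached as far as the arm can. A call is refused whole if a number of a shift passes 4.17 or a number of a turn 7.16, either way. A call with a gripper value outside its range is refused whole. "claw" is the finger opening in cm, from 0 to 9.3, set as the call begins (left out, the last holds). The fingers move at their own pace and stop on an object; "grip_force" is the grip in N (left out, the last holds). Time passes only in rows, so rows that do not move let the fingers close. It gives the time, the measured TCP pose, the force and the opening at its end, in the units of the state.
- robot.read_state(): the state, without advancing time (a new reading comes with each control period).
- robot.read_camera(name): name is "side" or "top" or "wrist"; returns the picture (384x512x3 uint8, red, green, blue); there is no depth.
- robot.camera_params(name): a dict with "mtx" (3x3 intrinsics, pixels), "dist_coeffs" ([k1, k2, p1, p2, k3] as OpenCV has them; the pictures are not rectified), "R" (3x3) and "t" (3): a world point X has camera coordinates R X + t. Camera axes: x right, y down, z forward; pixel columns grow to the right and rows downward; lengths in m; the calibration is good to about 2 mm. A picture is of the moment at which its call begins: read the wrist's pose just before it. camera_params takes no time and is no camera call; for the wrist camera it gives the pose at the moment of the call.
- robot.close_job(): hands the job in, once; it reports no verdict.
The state is a dict: "t": time; "q": joint angles; "dq": joint speeds; "joint_torque": joint torques, N m; "tool_pos": TCP position; "orientation": TCP orientation; "force": force on the tool from outside, world axes, zero at the start; "wrist_torque": the same for the moment, N m; "opening": finger opening in m.
Only numpy, scipy, OpenCV 4.12 (cv2) and the standard library are available. Lean on these libraries where they do the work, as an engineer would, in place of code of your own. Each camera call takes 0.05 s, during which the arm holds its last target.

## Working session

There is one attempt and no reset: what is moved stays moved. The work goes in short steps, Python scripts to look and compute and a tool call to move; the robot and the scene stay as the last step left them, time stands still between calls to the robot, and variables do not carry over. Pictures are saved under pics/ and viewed, and the job is handed in when it is done.

Besides the shell and the picture viewer there is one more tool, called after ">>>" as name(argument=value, ...) on one line, values as JSON. carry_out: Moves the arm, as the interface text tells. Its arguments: {"type":"object","properties":{"commands":{"type":"array","items":{"type":"array","items":{"type":"array","items":{"type":"number"}}}},"claw":{"type":"number"},"grip_force":{"type":"number"}},"required":["commands"]}

```bash
mkdir -p pics; ls; python3 - <<'E'
from plant import robot
import cv2
s=robot.read_state(); print(s, robot.finger_overhang)
for n in ["side","top","wrist"]:
    p=robot.camera_params(n); print(n,p)
    cv2.imwrite(f"pics/{n}0.png",robot.read_camera(n)[:,:,::-1])
E
```

```text
pics
{'t': 0.0, 'q': array([-1.41241660e+00,  1.31144825e-01,  1.48921605e+00, -1.80602859e-05,
        1.52298928e+00, -8.53943507e-02]), 'dq': array([-0.00069667,  0.0002371 , -0.00042733,  0.000197  , -0.00246217,
        0.00068413]), 'joint_torque': array([-1.27796618e-03, -5.59857130e+01, -4.91752195e+01,  7.68499472e-02,
        3.57962621e-02, -1.35132364e-04]), 'tool_pos': array([ 0.14475739, -0.58174677,  0.2316319 ]), 'orientation': array([-3.11654226e+00, -3.81759902e-01,  1.28966260e-04]), 'force': array([-0.42964182, -0.61819514,  0.19913861]), 'wrist_torque': array([-0.00038634,  0.01430886,  0.02572172]), 'opening': 0.09316476735486601} 0.014
side {'mtx': array([[387.829388  ,   0.        , 259.16736118],
       [  0.        , 387.829388  , 195.72461897],
       [  0.        ,   0.        ,   1.        ]]), 'dist_coeffs': array([-0.03794057,  0.        ,  0.        ,  0.        ,  0.        ]), 'R': array([[-0.96636362, -0.25599087, -0.02469873],
       [-0.10462176,  0.4790349 , -0.87153878],
       [ 0.23493752, -0.83963935, -0.48970412]]), 't': array([0.50866379, 0
[... 243 characters left out ...]
        ,  0.        ,  0.        ]), 'R': array([[-0.00291079, -0.99976078, -0.02167742],
       [-0.98985026,  0.00596063, -0.14198921],
       [ 0.14208446,  0.0210441 , -0.98963082]]), 't': array([0.01676057, 0.53464174, 0.72364046])}
wrist {'mtx': array([[328.22569189,   0.        , 262.44297801],
       [  0.        , 328.22569189, 195.83151199],
       [  0.        ,   0.        ,   1.        ]]), 'dist_coeffs': array([-0.01410485,  0.        ,  0.        ,  0.        ,  0.        ]), 'R': array([[ 0.24182979, -0.97031776, -0.00134473],
       [-0.93772503, -0.23406252,  0.25668366],
       [-0.24937946, -0.06081277, -0.96649454]]), 't': array([-0.59937235, -0.02915333,  0.3906587 ])}
```

View pics/top0.png

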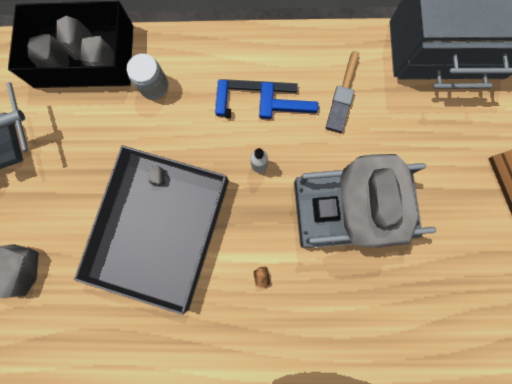

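View pics/side0.png

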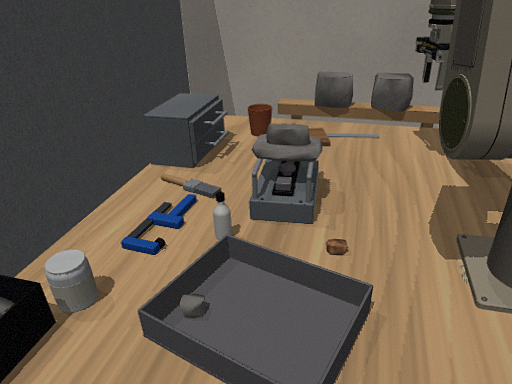

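View pics/wrist0.png

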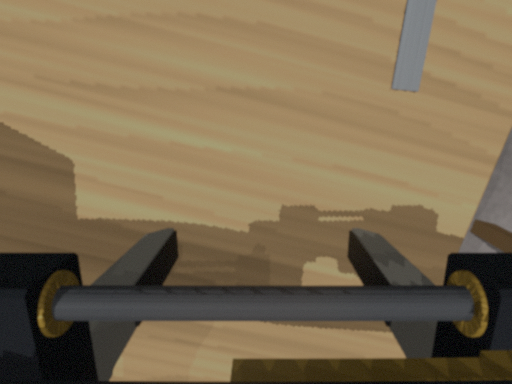

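```bash
cat > h.py <<'E'
import numpy as np, cv2
from plant import robot
def par(n): 
    p=robot.camera_params(n); return {k:np.array(v) for k,v in p.items()}
def ray(p,u,v):
    x=cv2.undistortPoints(np.array([[[u,v]]],float),p['mtx'],p['dist_coeffs'])[0,0]
    return -p['R'].T@p['t'], p['R'].T@np.array([x[0],x[1],1])
def onz(p,u,v,z):
    o,d=ray(p,u,v); return o+d*(z-o[2])/d[2]
def tri(obs):
    A=np.zeros((3,3));b=np.zeros(3)
    for p,u,v in obs:
        o,d=ray(p,u,v);d=d/np.linalg.norm(d);P=np.eye(3)-np.outer(d,d);A+=P;b+=P@o
    X=np.linalg.solve(A,b)
    return X
def proj(p,X):
    return cv2.projectPoints(np.atleast_2d(np.array(X,float)),cv2.Rodrigues(p['R'])[0],p['t'],p['mtx'],p['dist_coeffs'])[0][:,0]
E
python3 - <<'E'
import cv2
t=cv2.imread('pics/top0.png');s=cv2.imread('pics/side0.png')
cv2.imwrite('pics/tz.png',cv2.resize(t[140:260,280:440],None,fx=5,fy=5,interpolation=cv2.INTER_CUBIC))
cv2.imwrite('pics/tt.png',cv2.resize(t[135:325,70:280],None,fx=3.1,fy=3.1,interpolation=cv2.INTER_CUBIC))
cv2.imwrite('pics/sz.png',cv2.resize(s[110:230,220:350],None,fx=5,fy=5,interpolation=cv2.INTER_CUBIC))
E
```

```text
(no output)
```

View pics/tz.png

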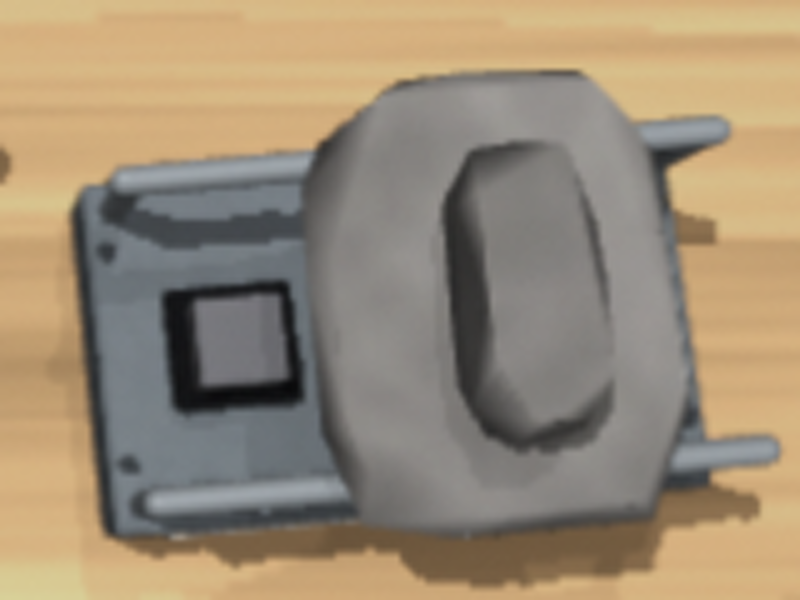

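View pics/tt.png

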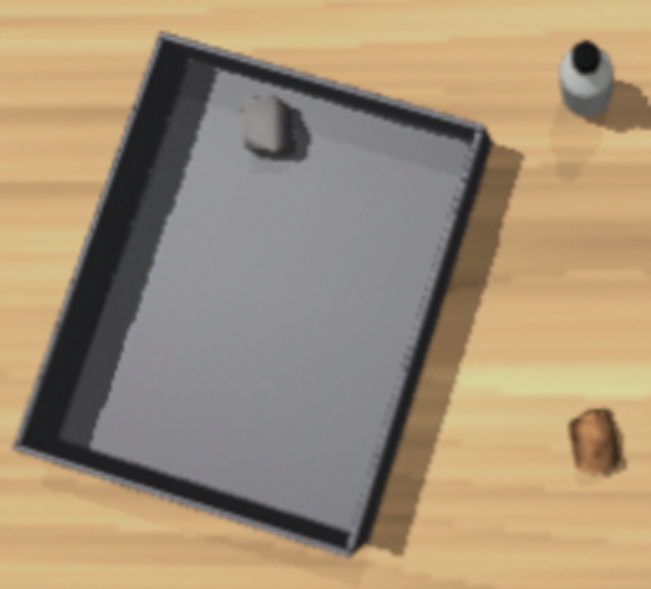

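View pics/sz.png

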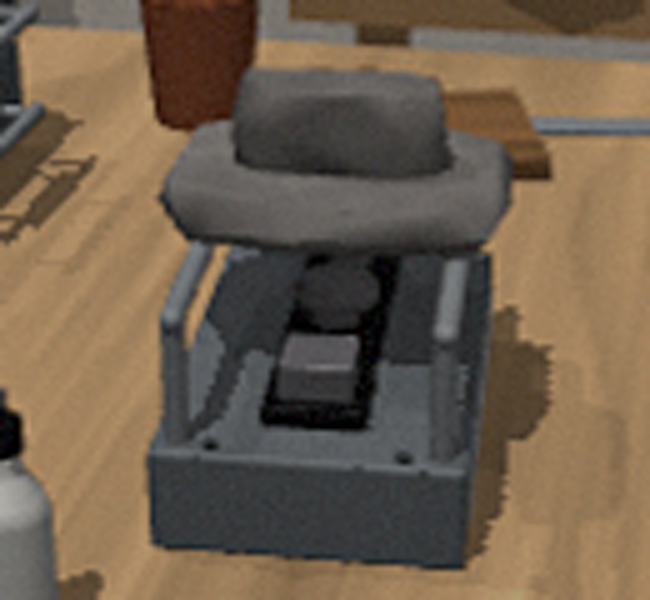

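```bash
cat > m1.py <<'E'
from h import *
T=par('top');S=par('side')
tz=lambda u,v:(280+(u+.5)/5-.5,140+(v+.5)/5-.5)
tt=lambda u,v:(70+(u+.5)/3.1-.5,135+(v+.5)/3.1-.5)
sz=lambda u,v:(220+(u+.5)/5-.5,110+(v+.5)/5-.5)
f=lambda a:np.round(a,4)
print('rails',[f(onz(T,*tz(*c),.119)) for c in [(115,182),(728,128),(145,503),(775,450)]])
print('start top',f(onz(T,*tz(242,340),.085)), f(tri([(T,*tz(242,340)),(S,*sz(318,353))])))
print('tray',[f(onz(T,*tt(*c),.06)) for c in [(162,36),(486,128),(354,552),(18,447)]])
print('pebble',f(onz(T,*tt(265,130),.018)),'chip',f(onz(T,*tt(596,440),.015)),'glue',f(onz(T,*tt(586,55),.11)))
print('station bench corners')
for c in [(75,200),(112,535),(700,487)]: print(f(onz(T,*tz(*c),.055)))
print('rib top ends',[f(onz(T,*tz(*c),.189)) for c in [(525,147),(545,435),(480,290),(600,290),(480,180),(572,150),(612,375),(490,385),(450,200),(460,380)]])
print('rib base', [f(onz(T,*tz(*c),.147)) for c in [(450,200),(460,380),(480,150),(612,380),(480,430),(600,430)]])
print('slab outline', [f(onz(T,*tz(*c),.14)) for c in [(490,73),(510,528),(308,190),(325,430),(690,370),(640,120)]])
print('rib tri',f(tri([(T,*tz(525,147)),(S,*sz(250,72))])),f(tri([(T,*tz(550,435)),(S,*sz(440,78))])))
E
python3 m1.py
```

```text
rails [array([ 0.5624, -0.084 ,  0.119 ]), array([ 0.5822, -0.3227,  0.119 ]), array([ 0.4387, -0.0926,  0.119 ]), array([ 0.4574, -0.3315,  0.119 ])]
start top [ 0.5042 -0.1377  0.085 ] [ 0.503  -0.1381  0.0839]
tray [array([0.6429, 0.2974, 0.06  ]), array([0.5755, 0.0697, 0.06  ]), array([0.2951, 0.1538, 0.06  ]), array([0.3615, 0.3809, 0.06  ])]
pebble [0.5839 0.2349 0.018 ] chip [ 0.363  -0.0043  0.015 ] glue [0.6126 0.0009 0.11  ]
station bench corners
[ 0.5676 -0.0748  0.055 ]
[ 0.4268 -0.0873  0.055 ]
[ 0.4452 -0.3307  0.055 ]
rib top ends [array([ 0.5597, -0.2182,  0.189 ]), array([ 0.4597, -0.2195,  0.189 ]), array([ 0.5096, -0.2   ,  0.189 ]), array([ 0.5093, -0.2412,  0.189 ]), array([ 0.5481, -0.202 ,  0.189 ]), array([ 0.5585, -0.2345,  0.189 ]), array([ 0.48  , -0.2435,  0.189 ]), array([ 0.4768, -0.2017,  0.189 ]), array([ 0.5411, -0.1912,  0.189 ]), array([ 0.4786, -0.1915,  0.189 ])]
rib base [array([ 0.5491, -0.2044,  0.147 ]), array([ 0.4822, -0.2047,  0.147 ]), array([ 0.5679, -0.2165,  0.147 ]), array([ 0.4819, -0.2602,  0.147 ]), array([ 0.464 , -0.2111,  0.147 ]), array([ 0.4637, -0.2547,  0.147 ])]
slab outline [array([ 0.5992, -0.2242,  0.14  ]), array([ 0.4286, -0.2225,  0.14  ]), array([ 0.5546, -0.1537,  0.14  ]), array([ 0.4647, -0.1565,  0.14  ]), array([ 0.486, -0.292,  0.14 ]), array([ 0.5806, -0.2797,  0.14  ])]
rib tri [ 0.5556 -0.2169  0.1937] [ 0.4593 -0.2186  0.1959]
```

>>> carry_out(commands=[[[0, 0, -3, 5.5], [0, 0, -3, 5.5], [2, -2.1, -1, 0], [2, -2.1, 0, 0], [2, -2.1, 0, 0], [2, -2.1, 0, 0], [2, -2.1, 0, 0], [2, -2.1, 0, 0], [2, -2.1, 0, 0], [2, -2.1, 0, 0], [2, -2.1, 0, 0], [2, -2.1, 0, 0], [2, -2.1, 0, 0], [2, -2.1, 0, 0], [2, -2.1, 0, 0], [2, -2.1, 0, 0], [2, -2.1, 0, 0], [1, -1.1, 0, 0], [0, 0, 0, 0], [0, 0, 0, 0]]], claw=9.3)

```text
t: 1.82
tool_pos: [0.4377, -0.2401, 0.3023]
orientation: [-3.14, -0.085, 0.001]
force: [-0.2, -0.0, -0.3]
opening: 0.0933
```

```bash
python3 - <<'E'
from h import *
s=robot.read_state();print(s['t'],s['tool_pos'],s['orientation'],s['force'])
p=par('wrist');np.savez('w1.npz',**p)
im=robot.read_camera('wrist')[:,:,::-1];cv2.imwrite('pics/w1.png',im)
cv2.imwrite('pics/w1z.png',cv2.resize(im,None,fx=1.5,fy=1.5,interpolation=cv2.INTER_CUBIC))
E
```

```text
1.8167 [ 0.43766407 -0.24013656  0.30233158] [-3.14037604e+00 -8.46029839e-02  1.10198665e-03] [-0.21327976 -0.02710004 -0.30897975]
```

View pics/w1z.png

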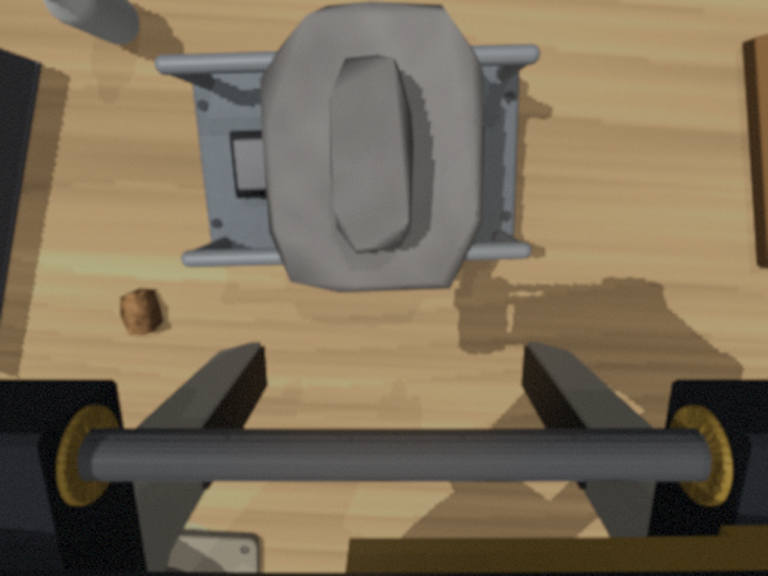

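```bash
cat > m2.py <<'E'
from h import *
W=dict(np.load('w1.npz'))
w=lambda u,v:((u+.5)/1.5-.5,(v+.5)/1.5-.5)
f=lambda a:np.round(a,4)
print('rails',[f(onz(W,*w(*c),.119)) for c in [(157,65),(538,53),(184,260),(528,250)]])
print('rib ends',[f(onz(W,*w(*c),.189)) for c in [(370,56),(367,250)]])
print('rib sides L',[f(onz(W,*w(*c),.18)) for c in [(332,105),(332,200)]],'R',[f(onz(W,*w(*c),.16)) for c in [(411,105),(411,200)]])
print('slab',[f(onz(W,*w(*c),.14)) for c in [(263,75),(270,225),(480,75),(478,220),(320,8),(442,5),(300,285),(448,288)]])
T=par('top')
tz=lambda u,v:(280+(u+.5)/5-.5,140+(v+.5)/5-.5)
for a,b in [((525,147),(370,56)),((550,435),(367,250)),((480,290),(332,150))]:
    print('tri',f(tri([(T,*tz(*a)),(W,*w(*b))])))
print('rail ends tri',f(tri([(T,*tz(115,182)),(W,*w(157,65))])),f(tri([(T,*tz(775,450)),(W,*w(528,250))])))
E
python3 m2.py
```

```text
rails [array([ 0.562 , -0.0835,  0.119 ]), array([ 0.5817, -0.3227,  0.119 ]), array([ 0.4371, -0.094 ,  0.119 ]), array([ 0.457 , -0.3317,  0.119 ])]
rib ends [array([ 0.5607, -0.2215,  0.189 ]), array([ 0.4633, -0.224 ,  0.189 ])]
rib sides L [array([ 0.5377, -0.2021,  0.18  ]), array([ 0.4885, -0.2032,  0.18  ])] R [array([ 0.5421, -0.244 ,  0.16  ]), array([ 0.4894, -0.2474,  0.16  ])]
slab [array([ 0.5564, -0.1558,  0.14  ]), array([ 0.4675, -0.1592,  0.14  ]), array([ 0.5633, -0.2844,  0.14  ]), array([ 0.4778, -0.2915,  0.14  ]), array([ 0.594, -0.189,  0.14 ]), array([ 0.5994, -0.259 ,  0.14  ]), array([ 0.429 , -0.1786,  0.14  ]), array([ 0.4323, -0.2761,  0.14  ])]
tri [ 0.5619 -0.2211  0.181 ]
tri [ 0.4609 -0.224   0.18  ]
tri [ 0.513  -0.2029  0.1784]
rail ends tri [ 0.562  -0.0839  0.1201] [ 0.4572 -0.3315  0.1194]
```

>>> carry_out(commands=[[[2.5, -0.4, 0, 0], [2.5, -0.4, 0, 0], [2.5, -0.45, 0, 0], [0, 0, 2, 0], [0, 0, 2, 0], [0, 0, 2, 0], [0, 0, 2, 0], [0, 0, 1.5, 0], [0, 0, 1, 0], [0, 0, 0, 0], [0, 0, 0, 0]]])

```text
t: 2.78
tool_pos: [0.5112, -0.225, 0.1976]
orientation: [-3.14, -0.08, 0.001]
force: [-0.0, 0.8, 0.8]
opening: 0.0931
```

```bash
python3 - <<'E'
from h import *
s=robot.read_state();print(s['t'],s['tool_pos'],s['orientation'],s['force'])
im=robot.read_camera('side')[:,:,::-1]
cv2.imwrite('pics/s2.png',cv2.resize(im[60:230,200:420],None,fx=3.5,fy=3.5,interpolation=cv2.INTER_CUBIC))
im=robot.read_camera('wrist')[:,:,::-1];cv2.imwrite('pics/w2.png',im)
E
```

```text
2.7833 [ 0.51121125 -0.22497064  0.19756629] [-3.14031281e+00 -7.95604086e-02  1.20948433e-03] [-0.03201242  0.76829242  0.79496576]
```

View pics/s2.png

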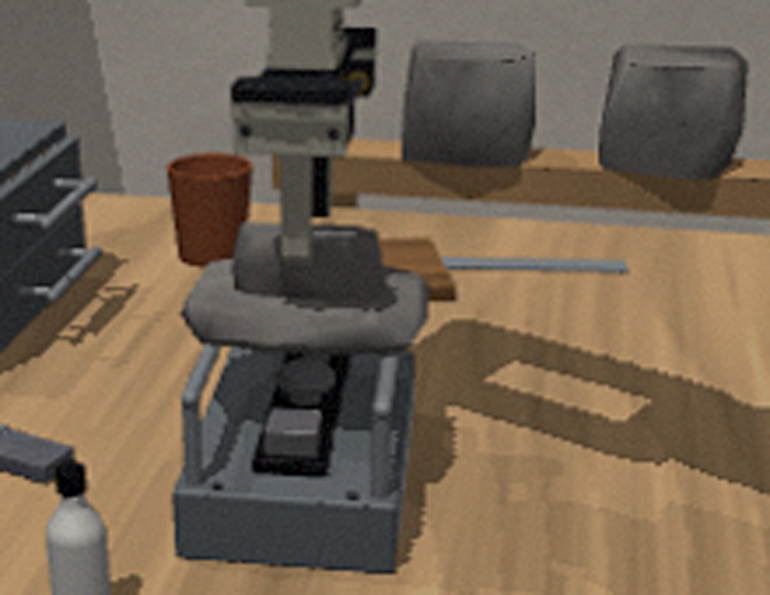

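View pics/w2.png

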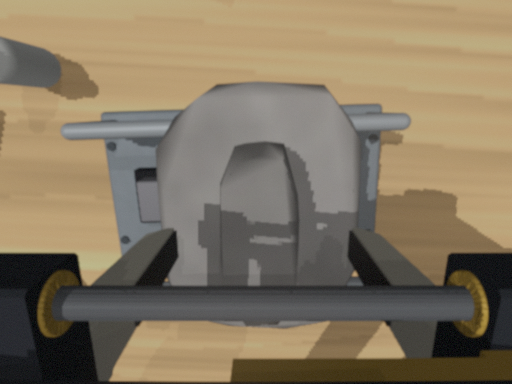

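Jaws straddle the rib, centred (rib px 222–298 between fingers at 178/348). Descend 2.8 cm more.

>>> carry_out(commands=[[[0, 0, 1, 0], [0, 0, 1, 0], [0, 0, 0.7, 0], [0, 0, 0, 0], [0, 0, 0, 0], [0, 0, 0, 0]]])

```text
t: 3.38
tool_pos: [0.5118, -0.2242, 0.1706]
orientation: [-3.14, -0.082, 0.0]
force: [0.3, -0.0, 0.8]
opening: 0.0932
```

>>> carry_out(commands=[[[0, 0, 0, 0], [0, 0, 0, 0], [0, 0, 0, 0], [0, 0, 0, 0], [0, 0, 0, 0], [0, 0, 0, 0], [0, 0, 0, 0], [0, 0, 0, 0], [0, 0, 0, 0], [0, 0, 0, 0]]], claw=0, grip_force=40)

```text
t: 4.22
tool_pos: [0.5118, -0.2241, 0.1706]
orientation: [-3.14, -0.081, 0.0]
force: [0.1, 2.1, -0.0]
opening: 0.0439
```

>>> carry_out(commands=[[[0, 0, -0.3, 0], [0, 0, -0.7, 0], [0, 0, -1, 0], [0, 0, -1, 0], [0, 0, -1, 0], [0, 0, -1, 0], [0, 0, -1, 0], [0, 0, -1, 0], [0, 0, -0.5, 0], [0, 0, 0, 0], [0, 0, 0, 0], [0, 0, 0, 0]]])

```text
t: 5.22
tool_pos: [0.5115, -0.2241, 0.2449]
orientation: [-3.14, -0.081, 0.002]
force: [-0.2, -0.1, -6.6]
opening: 0.0439
```

```bash
python3 - <<'E'
from h import *
s=robot.read_state();print(s['t'],s['tool_pos'],s['orientation'],s['force'],s['wrist_torque'],s['opening'])
im=robot.read_camera('side')[:,:,::-1];cv2.imwrite('pics/s3f.png',im)
cv2.imwrite('pics/s3.png',cv2.resize(im[60:230,200:420],None,fx=3.5,fy=3.5,interpolation=cv2.INTER_CUBIC))
E
```

```text
5.2167 [ 0.51149252 -0.22412411  0.24490874] [-3.13999112e+00 -8.12984760e-02  1.51654850e-03] [-0.17750474 -0.08492026 -6.60377586] [-0.00344735  0.00652533 -0.04609565] 0.04388268510591593
```

View pics/s3.png

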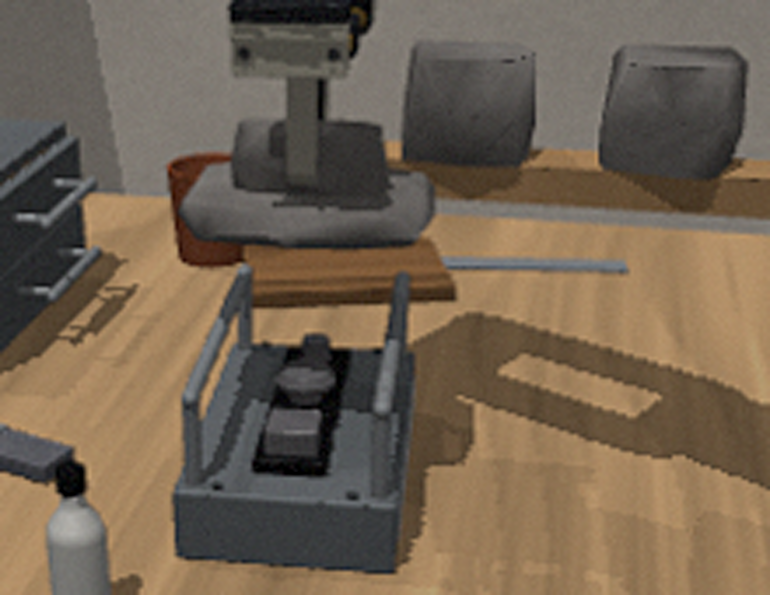

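>>> carry_out(commands=[[[-0.3, -1, 0, 0], [-0.3, -2, 0, 0], [-0.3, -3, 0, 0], [-0.3, -3, 0, 0], [-0.3, -3, 0, 0], [-0.3, -3, 0, 0], [-0.3, -3, 0, 0], [-0.3, -3, 0, 0], [-0.3, -3, 0, 0], [-0.3, -3, 0, 0], [-0.3, -3, 0, 0], [-0.3, -3, 0, 0], [-0.3, -3, 0, 0], [-0.3, -3, 0, 0], [-0.3, -3, 0, 0], [-0.3, -2.5, 0, 0], [-0.3, -1.5, 0, 0], [0, -0.3, 0, 0], [0, 0, 0, 0], [0, 0, 0, 0]]])

```text
t: 6.93
tool_pos: [0.4365, 0.2351, 0.2453]
orientation: [3.14, 0.082, -0.001]
force: [-0.3, -0.5, -5.2]
opening: 0.0437
```

>>> carry_out(commands=[[[0, 0, 0, 2], [0, 0, 0.5, 3], [0, 0, 1, 3], [0, 0, 1, 3], [0, 0, 1, 3], [0, 0, 1, 3], [0, 0, 1, 2.5], [0, 0, 1, 0], [0, 0, 1, 0], [0, 0, 0.5, 0], [0, 0, 0, 0], [0, 0, 0, 0]]])

```text
t: 7.93
tool_pos: [0.4368, 0.2352, 0.1655]
orientation: [3.109, -0.451, -0.001]
force: [0.9, -0.1, -5.5]
opening: 0.0438
```

```bash
python3 - <<'E'
from h import *
s=robot.read_state();print(s['t'],s['tool_pos'],s['orientation'],s['force'],s['wrist_torque'],s['opening'])
for n in ['side','top']:
    im=robot.read_camera(n)[:,:,::-1];cv2.imwrite('pics/%s4.png'%n,im)
E
```

```text
7.9333 [0.43681723 0.23522316 0.16548656] [ 3.10874868e+00 -4.50936972e-01 -7.43541790e-04] [ 0.87469715 -0.1007817  -5.47732885] [-0.00116535 -0.0280783   0.01580413] 0.043836844846629495
```

View pics/side4.png

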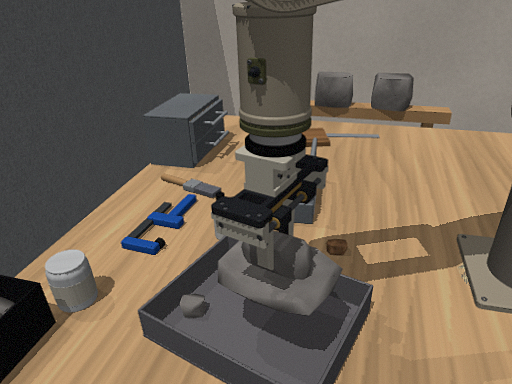

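View pics/top4.png

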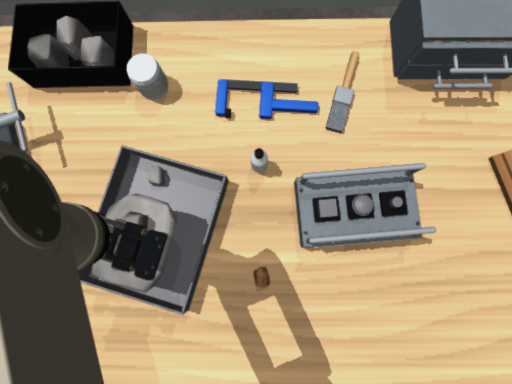

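>>> carry_out(commands=[[[0, 0, 0.5, 0], [0, 0, 1.2, 0], [0, 0, 1.2, 0], [0, 0, 1.2, 0], [0, 0, 1.2, 0], [0, 0, 1.2, 0], [0, 0, 1.2, 0], [0, 0, 1, 0], [0, 0, 0.6, 0], [0, 0, 0.5, 0], [0, 0, 0.4, 0], [0, 0, 0.3, 0], [0, 0, 0, 0], [0, 0, 0, 0], [0, 0, 0, 0]]])

```text
t: 9.28
tool_pos: [0.4373, 0.2357, 0.0612]
orientation: [-3.108, 0.451, -0.001]
force: [0.2, 0.4, -6.7]
opening: 0.0439
```

```bash
python3 - <<'E'
from h import *
s=robot.read_state();print(s['t'],s['tool_pos'],s['orientation'],s['force'],s['wrist_torque'],s['opening'])
im=robot.read_camera('side')[:,:,::-1]
cv2.imwrite('pics/s5.png',cv2.resize(im[190:384,130:390],None,fx=3,fy=3,interpolation=cv2.INTER_CUBIC))
E
python3 - <<'E'
import cv2
t=cv2.imread('pics/top4.png')
cv2.imwrite('pics/tz4.png',cv2.resize(t[140:260,280:440],None,fx=5,fy=5,interpolation=cv2.INTER_CUBIC))
E
```

```text
9.2833 [0.43732427 0.23566484 0.0612255 ] [-3.10847368e+00  4.51491943e-01 -1.34663925e-03] [ 0.24712591  0.43484595 -6.684742  ] [ 0.05329944  0.03201394 -0.00574405] 0.043929255476721864
```

View pics/s5.png

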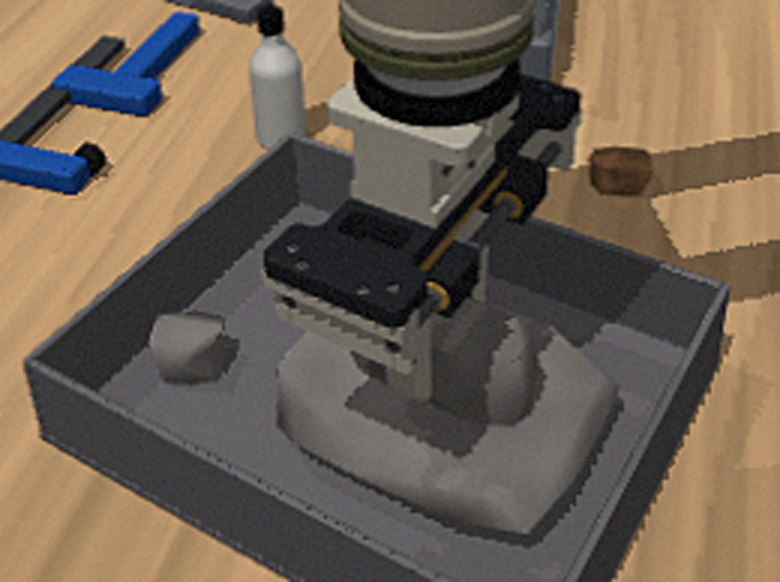

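View pics/tz4.png

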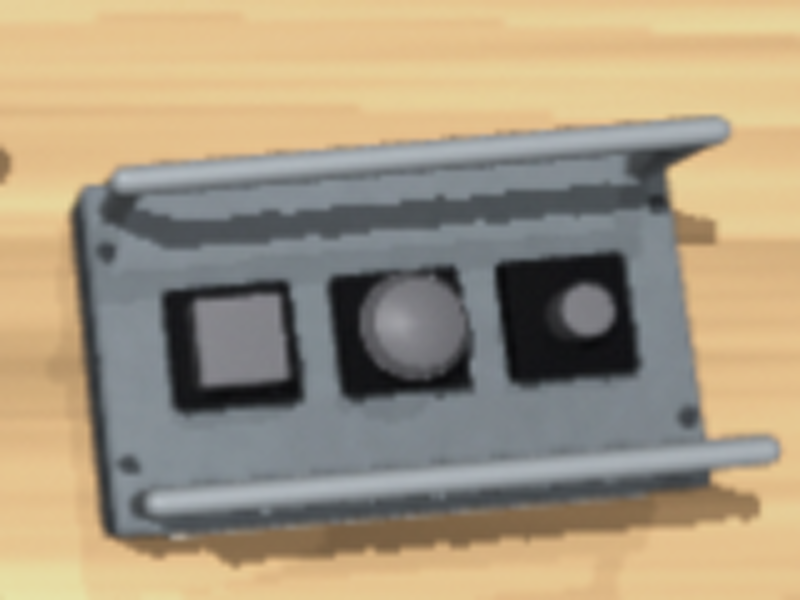

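>>> carry_out(commands=[[[0, 0, 0.3, 0], [0, 0, 0.2, 0], [0, 0, 0.2, 0], [0, 0, 0.15, 0], [0, 0, 0, 0], [0, 0, 0, 0], [0, 0, 0, 0]]])

```text
t: 9.92
tool_pos: [0.4369, 0.2355, 0.0521]
orientation: [3.109, -0.452, -0.0]
force: [0.0, 0.1, -6.1]
opening: 0.0438
```

>>> carry_out(commands=[[[0, 0, 0.1, 0], [0, 0, 0, 0], [0, 0, 0, 0]]])

```text
t: 10.17
tool_pos: [0.4369, 0.2355, 0.0511]
orientation: [3.109, -0.452, -0.0]
force: [0.6, -0.5, -6.8]
opening: 0.0437
```

>>> carry_out(commands=[[[0, 0, 0.1, 0], [0, 0, 0, 0], [0, 0, 0, 0]]])

```text
t: 10.42
tool_pos: [0.4371, 0.2355, 0.0506]
orientation: [-3.109, 0.452, -0.0]
force: [-2.9, -0.5, 2.6]
opening: 0.0441
```

>>> carry_out(commands=[[[0, 0, 0, 0], [0, 0, 0, 0], [0, 0, 0, 0], [0, 0, 0, 0], [0, 0, 0, 0], [0, 0, 0, 0]]], claw=7.5)

```text
t: 10.92
tool_pos: [0.4371, 0.2355, 0.0503]
orientation: [-3.109, 0.452, -0.0]
force: [0.2, -0.3, -0.1]
opening: 0.0741
```

>>> carry_out(commands=[[[0, 0, 0, 0], [0, 0, -0.5, 0], [0, 0, -1, 0], [0, 0, -2, 0], [0, 0, -2.5, 0], [0, 0, -3, 0], [0, 0, -3, 0], [0, 0, -3, 0], [0, 0, -3, 0], [0, 0, -1, 0], [0, 0, 0, 0], [0, 0, 0, 0]]])

```text
t: 11.92
tool_pos: [0.4371, 0.2355, 0.2403]
orientation: [-3.108, 0.452, -0.002]
force: [0.5, 0.6, 0.3]
opening: 0.0749
```

```bash
python3 - <<'E'
from h import *
s=robot.read_state();print(s['t'],s['tool_pos'],s['orientation'],s['force'],s['opening'])
im=robot.read_camera('side')[:,:,::-1]
cv2.imwrite('pics/s6.png',cv2.resize(im[190:384,130:390],None,fx=3,fy=3,interpolation=cv2.INTER_CUBIC))
T=par('top');S=par('side')
tz=lambda u,v:(280+(u+.5)/5-.5,140+(v+.5)/5-.5)
s3=lambda u,v:(200+(u+.5)/3.5-.5,60+(v+.5)/3.5-.5)
f=lambda a:np.round(a,4)
print('start',f(onz(T,*tz(242,340),.085)),f(tri([(T,*tz(242,340)),(S,*s3(294,424))])))
print('stop',f(onz(T,*tz(417,325),.093)))
print('reset',f(onz(T,*tz(588,309),.085)),f(tri([(T,*tz(588,309)),(S,*s3(317,341))])))
E
```

```text
11.9167 [0.43707073 0.23554208 0.24034701] [-3.10837984e+00  4.51574690e-01 -1.51513841e-03] [0.46673372 0.62301892 0.25720211] 0.07490038083276825
start [ 0.5042 -0.1377  0.085 ] [ 0.5026 -0.1385  0.0822]
stop [ 0.5089 -0.2058  0.093 ]
reset [ 0.5159 -0.2771  0.085 ] [ 0.5138 -0.2783  0.0827]
```

View pics/s6.png

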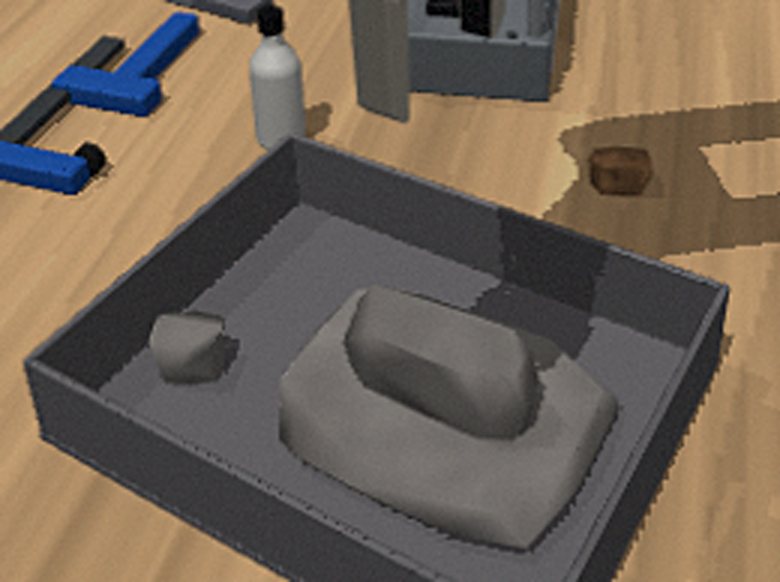

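>>> carry_out(commands=[[[0, 0, 0, -3], [0, 0, 0, -5], [0, 0, 0, -5], [0, 0, 0, -4], [0, 0, 0, -2.5], [0, 0, 0, 0], [0, 0, 0, 0]]], claw=0, grip_force=15)

```text
t: 12.55
tool_pos: [0.436, 0.2351, 0.238]
orientation: [3.139, 0.079, -0.005]
force: [-0.1, -1.2, 0.1]
opening: 0.0333
```

>>> carry_out(commands=[[[0.3, 1, 0, 0], [0.3, 2, 0, 0], [0.3, 3, 0, 0], [0.3, 3, 0, 0], [0.3, 3, 0, 0], [0.3, 3, 0, 0], [0.3, 3, 0, 0], [0.3, 3, 0, 0], [0.3, 3, 0, 0], [0.3, 3, 0, 0], [0.3, 3, 0, 0], [0.3, 3, 0, 0], [0.3, 3, 0, 0], [0.3, 3, 0, 0], [0.3, 3, 0, 0], [0.3, 3, 0, 0], [0.3, 3, 0, 0], [0.1, 2.5, 0, 0], [0, 1.2, 0, 0], [0, 0, 0, 0]]])

```text
t: 14.22
tool_pos: [0.5147, -0.2808, 0.2393]
orientation: [-3.141, -0.075, 0.002]
force: [-0.1, 0.2, -0.4]
opening: 0.0007
```

>>> carry_out(commands=[[[0, 0, 0, 0], [0, 0, 0, 0]]])

```text
t: 14.38
tool_pos: [0.5154, -0.2772, 0.2399]
orientation: [-3.14, -0.081, 0.001]
force: [0.4, 0.3, -0.5]
opening: 0.0007
```

```bash
python3 - <<'E'
from h import *
s=robot.read_state();print(s['t'],s['tool_pos'],s['orientation'],s['force'],s['opening'])
p=par('wrist');np.savez('w7.npz',**p)
cv2.imwrite('pics/w7.png',robot.read_camera('wrist')[:,:,::-1])
cv2.imwrite('pics/t7.png',robot.read_camera('top')[:,:,::-1])
E
```

```text
14.3833 [ 0.51541434 -0.27715295  0.23990077] [-3.13967532e+00 -8.14029365e-02  5.72178983e-04] [ 0.40910237  0.29302052 -0.53753162] 0.0007004709756796777
```

View pics/w7.png

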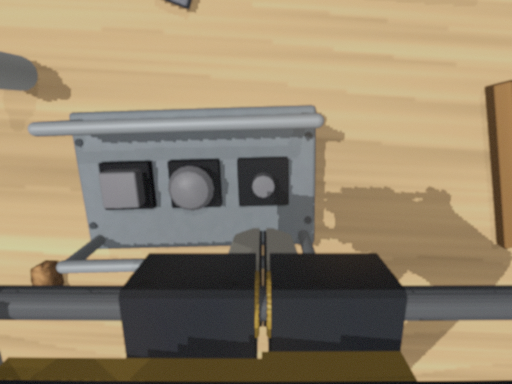

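View pics/t7.png

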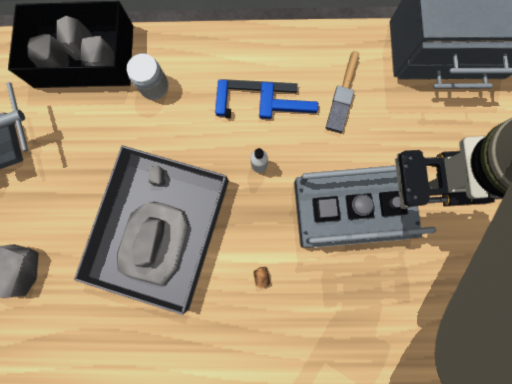

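```bash
python3 - <<'E'
from h import *
W=dict(np.load('w7.npz'))
print(onz(W,263,186,.085),onz(W,122,188,.085),onz(W,191,187,.093))
E
```

```text
[ 0.51580312 -0.27751532  0.085     ] [ 0.50670446 -0.14162854  0.085     ] [ 0.51317595 -0.2100161   0.093     ]
```

>>> carry_out(commands=[[[0, 0, 1, 0], [0, 0, 2, 0], [0, 0, 2, 0], [0, 0, 2, 0], [0, 0, 2, 0], [0, 0, 2, 0], [0, 0, 1, 0], [0, 0, 1, 0], [0, 0, 0.5, 0], [0, 0, 0, 0], [0, 0, 0, 0]]])

```text
t: 15.4
tool_pos: [0.516, -0.2783, 0.1058]
orientation: [3.14, 0.082, 0.001]
force: [-0.1, 0.2, 0.2]
opening: 0.0004
```

>>> carry_out(commands=[[[0, 0, 0.4, 0], [0, 0, 0.3, 0], [0, 0, 0.2, 0], [0, 0, 0.2, 0], [0, 0, 0.15, 0], [0, 0, 0, 0], [0, 0, 0, 0]]])

```text
t: 15.98
tool_pos: [0.5163, -0.2786, 0.0935]
orientation: [3.14, 0.081, 0.002]
force: [2.6, -1.5, 4.4]
opening: 0.0002
```

>>> carry_out(commands=[[[0, 0, 0.1, 0], [0, 0, 0, 0], [0, 0, 0, 0]]])

```text
t: 16.23
tool_pos: [0.5163, -0.2787, 0.0932]
orientation: [3.139, 0.081, 0.003]
force: [-0.5, 0.5, 10.5]
opening: 0.0004
```

>>> carry_out(commands=[[[0, 0, -0.5, 0], [0, 0, -1, 0], [0, 0, -2, 0], [0, 0, -2, 0], [0, 0, -2, 0], [0, 0, -1, 0], [0, -1.5, 0, 0], [0, -3, 0, 0], [-0.2, -3, 0, 0], [-0.2, -3, 0, 0], [0, -2, 0, 0], [0, -1.4, 0, 0], [0, 0, 0, 0], [0, 0, 0, 0]]])

```text
t: 17.4
tool_pos: [0.5041, -0.1388, 0.176]
orientation: [-3.14, -0.084, 0.001]
force: [0.5, -0.6, 0.3]
opening: 0.0004
```

```bash
python3 - <<'E'
from h import *
s=robot.read_state();print(s['t'],s['tool_pos'],s['orientation'],s['force'],s['opening'])
p=par('wrist');np.savez('w8.npz',**p)
cv2.imwrite('pics/w8.png',robot.read_camera('wrist')[:,:,::-1])
im=robot.read_camera('side')[:,:,::-1]
cv2.imwrite('pics/s8.png',cv2.resize(im[60:230,200:420],None,fx=3.5,fy=3.5,interpolation=cv2.INTER_CUBIC))
E
```

```text
17.4 [ 0.50406348 -0.13881472  0.17598019] [-3.14039158e+00 -8.38646876e-02  1.45643834e-03] [ 0.52887994 -0.6150056   0.3383649 ] 0.00042228970769947455
```

View pics/w8.png

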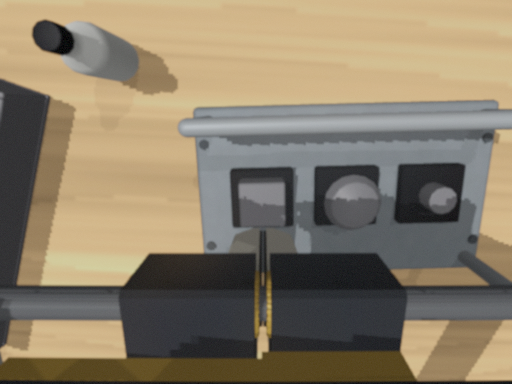

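View pics/s8.png

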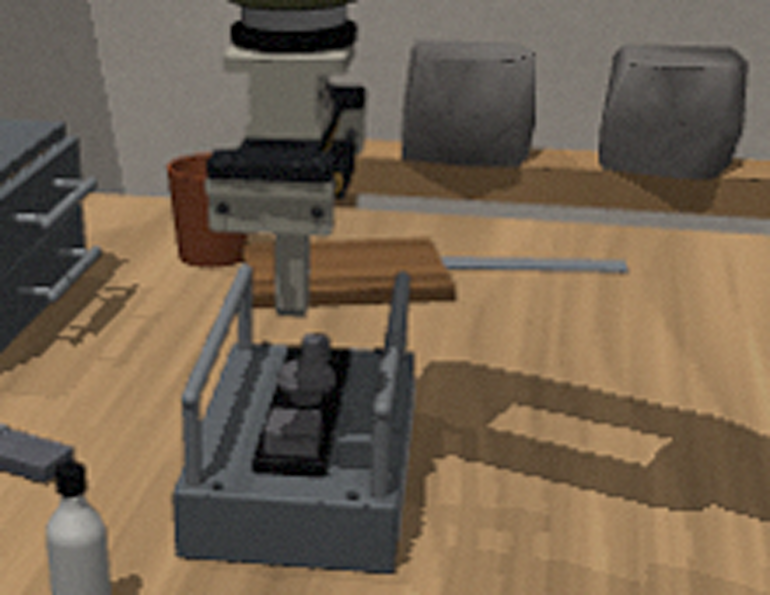

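>>> carry_out(commands=[[[0, 0, 1, 0], [0, 0, 2, 0], [0, 0, 2, 0], [0, 0, 1, 0], [0, 0, 0.7, 0], [0, 0, 0.3, 0], [0, 0, 0, 0], [0, 0, 0, 0]]])

```text
t: 18.17
tool_pos: [0.5049, -0.1399, 0.1074]
orientation: [3.14, 0.081, 0.001]
force: [0.9, 0.2, -0.1]
opening: 0.0003
```

>>> carry_out(commands=[[[0, 0, 0.4, 0], [0, 0, 0.3, 0], [0, 0, 0.3, 0], [0, 0, 0.3, 0], [0, 0, 0.05, 0], [0, 0, 0, 0], [0, 0, 0, 0]]])

```text
t: 18.75
tool_pos: [0.505, -0.1398, 0.0938]
orientation: [3.14, 0.081, 0.002]
force: [1.5, -0.2, 4.4]
opening: 0.0005
```

>>> carry_out(commands=[[[0, 0, 0.1, 0], [0, 0, 0, 0], [0, 0, 0, 0], [0, 0, 0, 0], [0, 0, 0, 0], [0, 0, 0, 0], [0, 0, 0, 0], [0, 0, 0, 0], [0, 0, 0, 0], [0, 0, 0, 0], [0, 0, 0, 0], [0, 0, 0, 0]]])

```text
t: 19.75
tool_pos: [0.505, -0.1397, 0.0932]
orientation: [3.14, 0.081, 0.002]
force: [-0.6, 1.1, 9.2]
opening: 0.0002
```

>>> carry_out(commands=[[[0, 0, -0.5, 0], [0, 0, -1, 0], [0, 0, -2, 0], [0, 0, -3, 0], [0, 0, -3, 0], [0, 0, -3, 0], [0, 0, -2, 0], [0, 0, -1, 0], [0, 0, 0, 0], [0, 0, 0, 0]]])

```text
t: 20.58
tool_pos: [0.5041, -0.1394, 0.2464]
orientation: [-3.14, -0.081, 0.001]
force: [-0.3, 0.0, -0.8]
opening: 0.0007
```

```bash
python3 - <<'E'
from h import *
s=robot.read_state();print(s['t'],s['tool_pos'],s['force'],s['opening'])
cv2.imwrite('pics/t9.png',robot.read_camera('top')[:,:,::-1])
cv2.imwrite('pics/s9.png',robot.read_camera('side')[:,:,::-1])
E
```

```text
20.5833 [ 0.50409994 -0.13941978  0.24644392] [-0.25659499  0.0370048  -0.78733585] 0.0007460722248665258
```

View pics/t9.png

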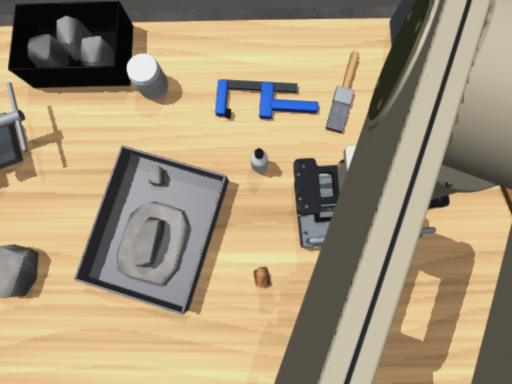

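View pics/s9.png

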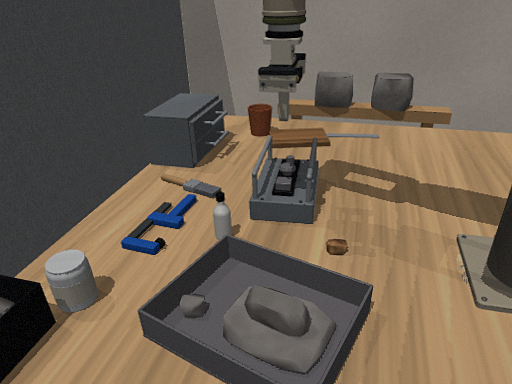

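```bash
python3 -c "
from plant import robot
print(robot.close_job())"
```

```text
the job is handed in; nothing more can be done
None
```

I lifted the rock off the rails, set it down upright on the tray floor and let go. Then I pressed reset, let it up, held start in for about a second and let it up. I handed the job in at about 20.7 s of the 64 s allowed; it reports no verdict.

- **Rock:** I gripped it by the rib at 40 N; it weighs about 0.67 kg. I lowered it in 1 mm steps until it touched the floor. The last images show it lying flat and released, about 35 mm from the tray's centre along x and clear of the pebble.
- **Reset key:** I pressed it until it met its stop (force rose from 4.4 to 10.5 N), then released it. The side image taken afterwards appears to show it back up.
- **Start key:** I held it at its stop (9.2 N) for about 1 s, then released it. The last side image shows no key visibly in. Key travel itself was judged only from force and tool height, because no joint reading was available.
- **Everything else:** I did not touch the stop key. The pebble, chip and glue bottle are where they started. The arm is parked about 15 cm above the keys and touches nothing.

One measurement disagreed slightly. Key heights triangulated from two views came out at 82–84 mm, against the stated 85 mm. That is within the calibration error, and the pressing forces matched the stated height.

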